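# Level the display shelf with a spirit level

### The arm

A 6-joint arm with a two-finger parallel gripper is mounted at the origin on a cart in front of the work surface, level with it; the furniture and walls round the work are solid. World frame = base frame: x ahead of the robot, y to its left, z up, the work surface at z = 0. Lengths are in m, angles in rad, forces in N, time in s.
With the tool pointing down it reaches from about 0.35 to 0.875 m from the base axis. Payload 4.2 kg.
Tool frame: the origin (TCP) lies at the very end of the fingers, on their centre line; the grasp point (between the pads) lies 19 mm behind it; z points along the fingers, y is the line along which they close (so a half turn about z gives the same grasp; the last joint's range is limited). The gripper opens to 85 mm and grips with 20 to 120 N. Pads are 22 mm wide; open, the fingers measure 114 mm over their backs; the gripper's body (76 mm by 85 mm) begins 54 mm behind the grasp point. The pads swing forward as they close: fully open they stand 13 mm farther back than shut.
Start: joints at [-1.046, 0.385, 0.008, 0, -1.194, -0.259], TCP at [0.164, -0.603, 0.231] pointing down, gripper open.
Joint ranges: [-3.14, 3.14], [-1.21, 2.06], [-1.07, 1.41], [-3.16, 2.05], [-2.99, -0.16], [-3.1, 3.1]. Speed limits (rad/s): [2.79, 2.79, 3.14, 3.14, 3.14, 3.14].

### API

Orientations are given as [roll, pitch, yaw] about the fixed x, y, z axes, in that order (R = Rz(yaw) Ry(pitch) Rx(roll)).
In Python, from rig import readout, get_image, ticket gives the robot as it stands.
- The arm moves only by the tool apply_moves, never from a script. Its argument "moves" is text: rows parted by semicolons, each of 7 numbers parted by spaces: the turn, a rotation vector about the tool's x, y, z in rad, then the shift along the tool's x, y, z in cm, then the closure, from -1 (fully open) to 1 (shut). In form: wx wy wz dx dy dz jaw; .... A call has 1 to 8 rows; each row shifts and turns the commanded pose from where the row before left it, along the tool's axes as they then stand; what a row does not reach is not made up. A row lasts 1/12 s, in which the tool goes at most 41.7 mm and 7.16 degrees, less where a joint would pass 70% of its speed; a pose out of reach is approached as far as the arm can. A call is refused whole if a number of a shift passes 4.17 or a number of a turn 0.125, either way. A call with a gripper value outside its range is refused whole. The fingers move at their own pace and stop on an object; "force" is the grip in N (left out, the last holds). Time passes only in rows, so rows that do not move let the fingers close. It gives the time, the measured TCP pose, the force, the opening and the grip force at its end, in the units of the state.
- readout.sense(): the state, without advancing time (a new reading comes with each control period).
- get_image(name): name is "scene" or "top" or "wrist"; returns a dict with "color" (400x640x3 uint8, red, green, blue), "fx", "fy", "cx", "cy" (pixels), "k1" (the pictures are not rectified: a ray, as slopes to the right and down, at radius r is drawn at 1 + k1 r^2 times it, then the intrinsics apply), "eye" and "attitude" of the camera in the world; the wrist camera has in their place "tool_from_camera" (4x4, takes a point from camera to tool coordinates, whose origin is the TCP and whose axes are the flange's). Camera axes: x right, y up, looking along -z (the intrinsics and any distortion apply to the point x, -y, -z); pixel columns grow to the right and rows downward; lengths in m; the calibration is good to about 2 mm. A picture is of the moment at which its call begins: read the wrist's pose just before it. There is no depth.
- ticket.close_job(): hands the job in; it is judged then, once.
The state is a dict: "t": time; "joints": joint angles; "dq": joint speeds; "joint_efforts": joint torques, N m; "tool_pos": TCP position; "tcp_rot": TCP orientation; "force": force on the tool from outside, world axes, zero at the start; "torque": the same for the moment, N m; "finger_gap": finger opening in m; "grip_force": force on a finger pad.
Only numpy, scipy, OpenCV 4.12 (cv2) and the standard library are available. Lean on these libraries where they do the work, as an engineer would, in place of code of your own. Each camera call takes 0.05 s, during which the arm holds its last target. There are 200 camera calls.

### The job

Level the little wooden display shelf: push the spirit level along the shelf (without lifting it off) until its end is up against the end stop beside the T-handle, and turn the T-handle of the levelling foot until the bubble sits centred between its two lines while you press the level firmly, not hard, down on one of its flat end blocks, so that the shelf is sunk fully onto its foot. Finish while still pressing, touching only the level, and leave the goods standing around undisturbed.

Things in the scene. Friction and masses are not known exactly. Their poses are not given: they have to be found in the camera images.
- stand: Display riser fixed on the table, yaw up to 0.3 rad; origin on the table under its middle, y along the shelf, z up. Wooden shelf 110 mm (x) by 390 mm (y -0.210 to +0.180), 14 mm thick, top at z=0.070 when level, on a pivot axle at y=+0.170, z=0.048; the levelling foot carries its other end at y=-0.170. Starts tilted 0.01 to 0.06 rad, foot end low; how uneven it is varies: trust the bubble
- shelf_spot (a point): Point on the shelf's top (25 mm from the stand's middle towards the foot) where the middle of the level's underside belongs when the level touches the end stop: a bar across the shelf, 14 mm high, 70 mm wide, inner face 75 mm from here on the T-handle's side. Axes: y along the shelf away from the T-handle, z out of its top. A lip 8 mm high runs along the far edge, 47 mm from here
- foot_grip (a point): Centre of the black grip bar of the T-handle on the levelling foot, on its vertical turning axis, 131 mm above the table, at y=-0.170 of the stand. The bar is 62 mm long (point's x), 16 mm thick (point's y), 28 mm high; below it a 14 mm steel spindle goes through the shelf. The point turns with the handle
- foot (a joint): Turn of the T-handle in rad, 0 to 4.6, grows clockwise seen from above. Clockwise raises the foot's end: 0.022 rad of shelf tilt per rad of turn. Stays where it is left; friction 0.25 N m. Levelling takes 1 to 3.3 rad clockwise in all
- shelf (a joint): How far the shelf is sunk onto the foot's spring pad, as tilt in rad: 0 = up (also with the level lying on it), 0.015 = fully sunk: the foot's end is that much lower, and the bubble shows it. About 5 N on the level's end block nearest the T-handle (9 N on the other) sinks it fully, that block going down 4 mm; beyond that it is nearly rigid (0.0003 rad per N)
- level: Loose aluminium spirit level, 34 mm wide (x), 150 mm long (y), 36 mm high, 0.2 to 0.3 kg, along the shelf; origin at the middle of its underside, y away from the T-handle. Flat end blocks 40 mm long, centres at y=-0.055 and +0.055, tops at z=0.036; between them a green vial with a white bubble 13 mm long and two black lines at y=-0.009 and +0.009. Starts 35 to 90 mm from its spot, nearly straight
- bubble (a joint): Bubble, in rad of tilt of the level: 0 = centred between the lines, positive = bubble towards the level's +y end (T-handle end low). It travels 0.3 mm per 0.001 rad; end of the vial at 0.075. Needs about 0.5 s to calm after a movement
- price_holder: Bystander: small oak block with a price card, 22x66x62 mm, in front of the stand. Origin under its middle
- canister: Bystander: small green canister with wooden lid, 64 mm across, 75 mm high, behind the stand. Origin under its middle
- striped_pack: Bystander: orange striped long gift pack, 70x189x47 mm, on the left. Origin under its middle

How it is judged:
On the way:
1. the level is pushed up against the end stop (y of level in the frame of shelf_spot between -0.006 and 0.006 m and z of level in the frame of shelf_spot below 0.006 m), for 0.2 s.
At the end, for the whole second after the job is handed in: Through the last second the fingers press an end block of the level with 3 to 25 N, shelf sunk over 0.0125 rad, bubble within 0.008 rad (2.4 mm) of centre, level flat, within 6 mm along and 25 mm across of shelf_spot and 0.15 rad of straight; the robot touches no part of the stand (y of level in the frame of shelf_spot between -0.006 and 0.006 m and x of level in the frame of shelf_spot between -0.025 and 0.025 m and z of level in the frame of shelf_spot below 0.005 m and angle between the y axis of level and the y axis of shelf_spot, either way round below 0.15 rad and value of joint bubble between -0.008 and 0.008 rad and value of joint shelf above 0.0125 rad and contact force between the fingers and level between 3 and 25 N and contact force between the arm and stand below 0.5 N and (y of the grasp point in the frame of level below -0.025 m or y of the grasp point in the frame of level above 0.025 m)); the arm keeps its last pose, push and grip.
It fails at once if a bystander is moved more than 20 mm (distance of any of price_holder, canister, striped_pack from where it was at the start of the episode above 0.02 m).
It fails at once if the level is pressed harder than 40 N (contact force between the fingers and level above 40 N).
It fails at once if the level is lifted off the shelf (z of level in the frame of shelf_spot above 0.015 m).
It also fails if it takes over 72 s, if anything falls off the work surface, if the arm or the gripper's body presses on something with over 40 N, if the wrist force passes 120 N, or if a joint passes its speed limit or range.

## Working session

There is one attempt and no reset: what is moved stays moved. The work goes in short steps, Python scripts to look and compute and a tool call to move; the robot and the scene stay as the last step left them, time stands still between calls to the robot, and variables do not carry over. Pictures are saved under pics/ and viewed, at most 10 in all, crops included, and the job is handed in when it is done.

Besides the shell and the picture viewer there is one more tool, called after "Request:" as name(argument=value, ...) on one line, values as JSON. apply_moves: Moves the arm, as the interface text tells. Its arguments: {"type":"object","properties":{"moves":{"type":"string"},"force":{"type":"number"}},"required":["moves"]}

```bash
mkdir -p pics; ls
python3 - <<'E'
from rig import readout,get_image
import cv2
s=readout.sense();print(s)
for n in("scene","top"):
    g=get_image(n);cv2.imwrite(f"pics/{n}0.png",g["color"][:,:,::-1])
    print(n,{k:v for k,v in g.items() if k!="color"})
E
```

```text
pics
{'t': 0.0, 'joints': array([-1.04635423e+00,  3.85565703e-01,  6.62156104e-03, -5.02316113e-04,
       -1.19397671e+00, -2.58585801e-01]), 'dq': array([ 1.29639036e-03, -1.87055407e-03,  6.68208753e-07, -4.46650777e-04,
       -3.40464209e-04, -7.68560228e-04]), 'joint_efforts': array([-9.57484008e-04, -3.92290521e+01,  1.88405210e+01,  4.18633237e+00,
       -4.65627600e-03, -2.01936942e-06]), 'tool_pos': array([ 0.16406925, -0.60247986,  0.23021389]), 'tcp_rot': array([ 3.13941939e+00, -9.21158465e-05, -2.87592159e+00]), 'force': array([-0.10239275,  0.30845372,  0.12828385]), 'torque': array([-0.01159257, -0.01122609,  0.00679448]), 'grip_force': 0.0, 'finger_gap': 0.0851503199593307}
scene {'fx': 493.92294775807335, 'fy': 493.92294775807335, 'cx': 322.89110030023727, 'cy': 192.95260256033373, 'k1': -0.09492935829735295, 'eye': array([0.01189786, 0.61763989, 0.8944941 ]), 'attitude': array([ 7.11743750e-01,  1.40377203e-03, -2.36716513e+00])}
top {'fx': 368.10716113626944, 'fy': 368.10716113626944, 'cx': 318.10539829254606, 'cy': 197.95670560493997, 'k1': -0.018370789956267477, 'eye': array([0.48094825, 0.0614169 , 1.04969365]), 'attitude': array([ 0.05358009,  0.03137631, -1.60075856])}
```

View pics/scene0.png

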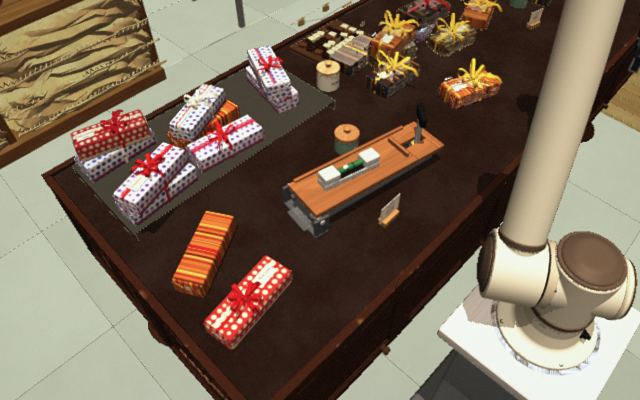

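View pics/top0.png

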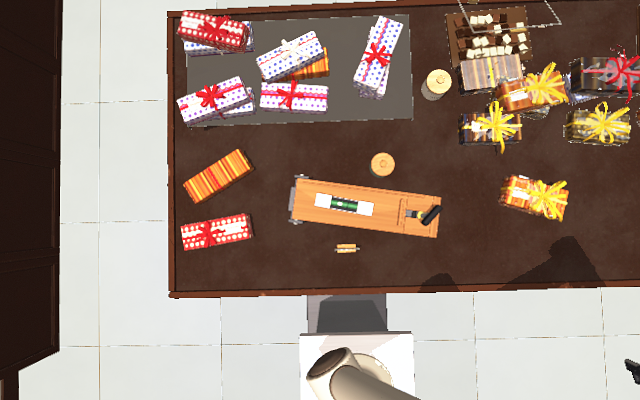

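The top view shows the stand from about (291,200) to (440,220), with the level near (345,204) and the T-handle near (425,215). I'll enlarge both.

```bash
cat > h.py <<'E'
import numpy as np,cv2
from scipy.spatial.transform import Rotation as R
def rotm(e): return R.from_euler('xyz',e).as_matrix()
def cam(g,s=None):
    if "eye" in g: return np.array(g["eye"]),rotm(g["attitude"])
    T=np.eye(4);T[:3,:3]=rotm(s["tcp_rot"]);T[:3,3]=s["tool_pos"];T=T@np.array(g["tool_from_camera"])
    return T[:3,3],T[:3,:3]
def ray(g,px,s=None):
    e,A=cam(g,s)
    K=np.array([[g["fx"],0,g["cx"]],[0,g["fy"],g["cy"]],[0,0,1]])
    u=cv2.undistortPoints(np.array([[px]],float),K,np.array([g["k1"],0,0,0,0.]))[0,0]
    return e,A@np.array([u[0],-u[1],-1])
def atz(g,px,z,s=None):
    e,d=ray(g,px,s);return e+d*(z-e[2])/d[2]
def proj(g,P,s=None):
    e,A=cam(g,s);p=(np.atleast_2d(P)-e)@A
    x=p[:,0]/-p[:,2];y=-p[:,1]/-p[:,2];f=1+g["k1"]*(x*x+y*y)
    return np.c_[g["cx"]+g["fx"]*x*f,g["cy"]+g["fy"]*y*f]
E
python3 - <<'E'
import cv2
a=cv2.imread("pics/top0.png")[165:255,280:450];b=cv2.imread("pics/scene0.png")[95:235,280:450]
a=cv2.resize(a,None,fx=4.5,fy=4.5,interpolation=cv2.INTER_CUBIC)
cv2.imwrite("pics/topc.png",a)
cv2.imwrite("pics/scenec.png",cv2.resize(b,None,fx=4,fy=4,interpolation=cv2.INTER_CUBIC))
E
```

```text
(no output)
```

View pics/topc.png

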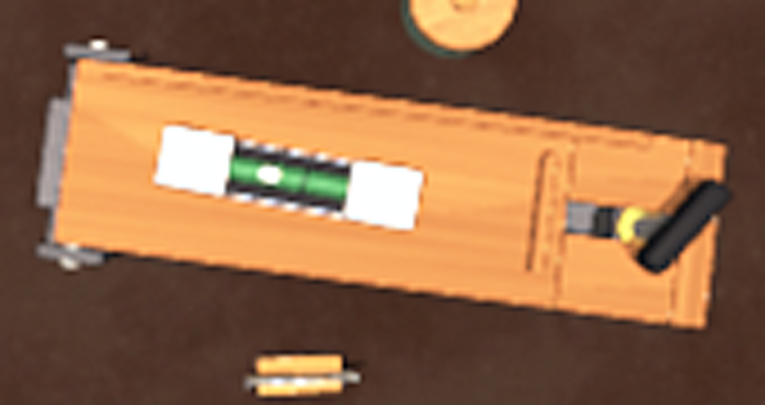

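View pics/scenec.png

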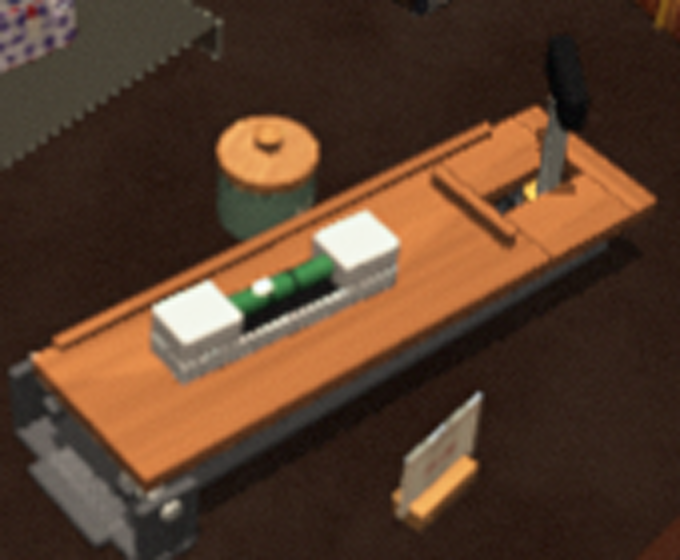

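```bash
cat > fit.py <<'E'
from h import *
from rig import get_image
from scipy.optimize import least_squares
gt=get_image("top");gs=get_image("scene")
T=lambda u,v:(280+(u+.5)/4.5-.5,165+(v+.5)/4.5-.5); S=lambda u,v:(280+u/4,95+v/4)
def W(p,L):  # tilted shelf-frame points (level coords) -> world
    x,y,yaw,t=p; c=np.array([0,.17,.048]); L=np.atleast_2d(L)-c
    L=L@R.from_rotvec([t,0,0]).as_matrix().T+c
    return L@R.from_rotvec([0,0,yaw]).as_matrix().T+[x,y,0]
C=[[.055,.18,.07],[-.055,.18,.07],[.055,-.21,.07],[-.055,-.21,.07]]
tp=np.array([T(80,60),T(55,243),T(725,145),T(705,327)]);sp=np.array([S(35,355),S(145,487),S(535,107),S(655,200)])
f=lambda p:np.r_[(proj(gt,W(p,C))-tp).ravel(),(proj(gs,W(p,C))-sp).ravel()]
r=least_squares(f,[.45,0,-.1,.03]);p=r.x
print(p,np.round(r.fun.reshape(-1,2),1).tolist())
print("spot",W(p,[0,-.025,.07]))
g=W([p[0],p[1],p[2],0],[0,-.17,.131]);print("grip",g)
for q in [T(163,127),T(155,187),T(422,172),T(413,230)]:
    # shelf coordinates of block corner
    h=lambda ab:proj(gt,W(p,[ab[0],ab[1],.106]))[0]-q
    print("lev",np.round(least_squares(h,[0,0]).x,4))
a,b=atz(gt,T(722,190),.145),atz(gt,T(655,265),.145);print("bar",a,b,(a+b)/2,np.arctan2(*(b-a)[[1,0]]))
a,b=[atz(gs,S(563,y),.145) for y in(42,90)];print(a,b)
np.save("p.npy",p)
E
python3 fit.py
```

```text
[ 0.5044823  -0.02279578 -0.15593205  0.04978207] [[-0.3, 1.2], [-0.1, 1.4], [-0.0, 0.7], [-0.0, 0.9], [-1.3, -0.5], [0.2, -2.6], [-1.0, -0.4], [-0.3, 0.0]]
spot [[ 0.50046728 -0.04833528  0.06026925]]
grip [[ 0.47808115 -0.1907332   0.131     ]]
lev [0.0227 0.1257]
lev [-0.012   0.1259]
lev [ 0.0159 -0.025 ]
lev [-0.0178 -0.0238]
bar [ 0.49923611 -0.20842124  0.145     ] [ 0.45980578 -0.1704944   0.145     ] [ 0.47952095 -0.18945782  0.145     ] 2.3756276276468498
[ 0.49031364 -0.20338817  0.145     ] [ 0.46392345 -0.16800835  0.145     ]
```

```bash
cat > go.py <<'E'
import sys
from h import *
from rig import readout
s=readout.sense();A=rotm(s["tcp_rot"])
def go(P,yaw=None):
    d=A.T@(np.array(P)-s["tool_pos"])*100
    print("pos",s["tool_pos"].round(4),"rot",s["tcp_rot"].round(4),"t",s["t"],"F",s["force"].round(1),"gap",round(s["finger_gap"],4))
    print("shift cm",d.round(2),"norm",np.linalg.norm(d).round(2))
    if yaw is not None: print("wz",round((s["tcp_rot"][2]-yaw+np.pi)%(2*np.pi)-np.pi,3))
if __name__=="__main__":
    v=[float(x) for x in sys.argv[1:]];go(v[:3],v[3] if len(v)>3 else None)
E
python3 go.py .478 -.190 .2 -.766
```

```text
pos [ 0.1641 -0.6027  0.2306] rot [ 3.1402e+00 -1.0000e-04 -2.8759e+00] t 0.2 F [-0.5 -0.5 -0.6] gap 0.0852
shift cm [-41.13  31.58   3.1 ] norm 51.94
wz -2.11
```

Request:
apply_moves(moves="0 0 0 -2.9 2.2 0.2 -1;0 0 0 -2.9 2.2 0.2 -1;0 0 0 -2.9 2.2 0.2 -1;0 0 0 -2.9 2.2 0.2 -1;0 0 0 -2.9 2.2 0.2 -1;0 0 0 -2.9 2.2 0.2 -1;0 0 0 -2.9 2.2 0.2 -1;0 0 0 -2.9 2.2 0.2 -1", force=40)

```text
t: 0.87
tool_pos: [0.3425, -0.3706, 0.2152]
tcp_rot: [3.142, 0.0, -2.876]
force: [0.4, -0.7, -0.3]
finger_gap: 0.0848
grip_force: 0.0
```

Request:
apply_moves(moves="0 0 0 -2.9 2.2 0.2 -1;0 0 0 -2.9 2.2 0.2 -1;0 0 0 -2.9 2.2 0.2 -1;0 0 0 -2.9 2.2 0.2 -1;0 0 0 -2.9 2.2 0.2 -1;0 0 0 -2.9 2.2 0.2 -1;0 0 -0.12 0 0 0 -1;0 0 -0.12 0 0 0 -1")

```text
t: 1.53
tool_pos: [0.4761, -0.1973, 0.2029]
tcp_rot: [3.141, -0.0, -2.626]
force: [-0.9, -0.3, 0.5]
finger_gap: 0.0855
grip_force: 0.0
```

Request:
apply_moves(moves="0 0 -0.12 0 0 0 -1;0 0 -0.12 0 0 0 -1;0 0 -0.12 0 0 0 -1;0 0 -0.12 0 0 0 -1;0 0 -0.12 0 0 0 -1;0 0 -0.12 0 0 0 -1;0 0 -0.12 0 0 0 -1;0 0 -0.12 0 0 0 -1")

```text
t: 2.2
tool_pos: [0.4749, -0.1991, 0.2032]
tcp_rot: [3.141, 0.0, -1.67]
force: [0.1, -0.6, 0.1]
finger_gap: 0.0851
grip_force: 0.0
```

Request:
apply_moves(moves="0 0 -0.12 0 0 0 -1;0 0 -0.12 0 0 0 -1;0 0 -0.12 0 0 0 -1;0 0 -0.12 0 0 0 -1;0 0 -0.12 0 0 0 -1;0 0 -0.12 0 0 0 -1;0 0 -0.12 0 0 0 -1;0 0 0 0 0 0 -1")

```text
t: 2.87
tool_pos: [0.4749, -0.1991, 0.2032]
tcp_rot: [3.141, 0.0, -0.834]
force: [0.2, -0.6, -0.2]
finger_gap: 0.0856
grip_force: 0.0
```

```bash
python3 go.py .478 -.190 .2 -.766
python3 - <<'E'
from rig import readout,get_image
import cv2
print(readout.sense()["joints"].round(2))
g=get_image("wrist");cv2.imwrite("pics/w1.png",g["color"][:,:,::-1]);print({k:v for k,v in g.items() if k!="color"})
E
```

```text
pos [ 0.4749 -0.1991  0.2032] rot [ 3.1414e+00  3.0000e-04 -8.3390e-01] t 2.8667 F [ 0.2 -0.6 -0.2] gap 0.0856
shift cm [-0.47 -0.84  0.32] norm 1.02
wz -0.068
[-0.08  0.22 -0.3  -0.   -1.05  0.82]
{'fx': 312.7590677661685, 'fy': 312.7590677661685, 'cx': 318.545993449408, 'cy': 196.8147704640064, 'k1': 0.013299298124656786, 'tool_from_camera': array([[-2.72325506e-04,  9.58071074e-01,  2.86530528e-01,
         7.38545805e-02],
       [ 9.99999661e-01,  3.81686508e-05,  8.22799353e-04,
         3.52720128e-04],
       [ 7.77363776e-04,  2.86530655e-01, -9.58070759e-01,
        -1.42417700e-01],
       [ 0.00000000e+00,  0.00000000e+00,  0.00000000e+00,
         1.00000000e+00]])}
```

View pics/w1.png

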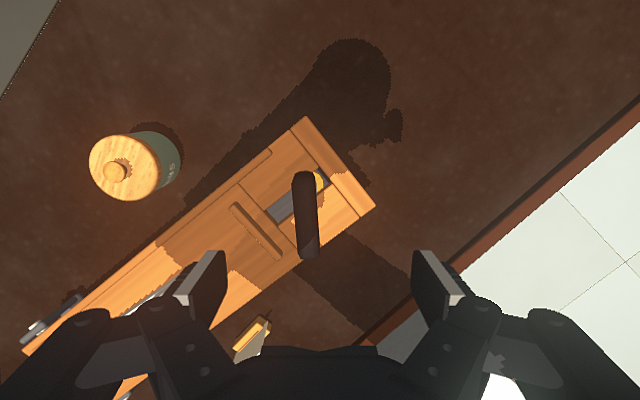

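The wrist view shows the grip bar's top running from about (304,174) to (309,252). The fingers are at (205,290) and (435,290).

```bash
python3 - <<'E'
from h import *
from rig import readout,get_image
s=readout.sense();g=get_image("wrist")
a,b=atz(g,(304,173),.145,s),atz(g,(309,246),.145,s);c=(a+b)/2
print(a,b,c,np.linalg.norm(a-b),np.arctan2(*(a-b)[[1,0]]))
for P in([.478,-.190,.145],[.4795,-.1895,.145]):
  for e in(-.031,.031):print(proj(g,np.array(P)+[e*np.cos(-.766),e*np.sin(-.766),0],s))
E
python3 go.py .479 -.190 .112 -.78
```

```text
[ 0.50198471 -0.21528328  0.145     ] [ 0.46490518 -0.17825161  0.145     ] [ 0.48344495 -0.19676745  0.145     ] 0.05240454328511853 -0.7847523735638892
[[309.66950054 263.17031948]]
[[302.08431833 178.83466727]]
[[307.63158488 262.37600031]]
[[299.86485091 177.89887282]]
pos [ 0.4749 -0.1992  0.2032] rot [ 3.1415e+00  2.0000e-04 -8.3890e-01] t 2.9667 F [-0.2 -0.3 -0.2] gap 0.0851
shift cm [-0.41 -0.92  9.12] norm 9.18
wz -0.059
```

Request:
apply_moves(moves="0 0 -0.055 0 0 0 -1;0 0 0 -0.15 -0.85 1.1 -1;0 0 0 0 0 2 -1;0 0 0 0 0 2 -1;0 0 0 0 0 2 -1;0 0 0 0 0 2 -1;0 0 0 0 0 0 -1;0 0 0 0 0 0 -1")

```text
t: 3.63
tool_pos: [0.4795, -0.1921, 0.1118]
tcp_rot: [3.14, 0.002, -0.782]
force: [-0.3, -0.5, 0.6]
finger_gap: 0.0855
grip_force: 0.0
```

Request:
apply_moves(moves="0 0 0 0 0 0 1;0 0 0 0 0 0 1;0 0 0 0 0 0 1;0 0 0 0 0 0 1;0 0 0 0 0 0 1;0 0 0 0 0 0 1;0 0 0 0 0 0 1;0 0 0 0 0 0 1", force=40)

```text
t: 4.3
tool_pos: [0.4807, -0.1917, 0.113]
tcp_rot: [-3.14, -0.001, -0.78]
force: [0.0, 3.9, 4.2]
finger_gap: 0.0159
grip_force: 42.7
```

```bash
python3 go.py .479 -.190 .112 -.78;python3 -c "
from rig import readout
s=readout.sense();print(s['grip_force'],s['torque'],s['joints'])"
```

```text
pos [ 0.4807 -0.1917  0.113 ] rot [-3.1403e+00 -1.1000e-03 -7.7980e-01] t 4.3 F [0.  3.9 4.2] gap 0.0159
shift cm [-0.24 -0.    0.1 ] norm 0.26
wz 0.0
42.66784385370556 [ 1.20517931 -0.05260426  0.21177628] [-6.56712918e-02  3.25912399e-01 -4.16185004e-01 -2.67503103e-04
 -8.27023009e-01  8.56830518e-01]
```

Request:
apply_moves(moves="0 0 0 0 0 0 1;0 0 0.1 0 0 0 1;0 0 0.12 0 0 0 1;0 0 0.12 0 0 0 1;0 0 0.12 0 0 0 1;0 0 0.12 0 0 0 1;0 0 0.12 0 0 0 1;0 0 0.12 0 0 0 1", force=80)

```text
t: 4.97
tool_pos: [0.4783, -0.1926, 0.113]
tcp_rot: [3.138, -0.001, -1.606]
force: [-5.9, 1.4, 9.2]
finger_gap: 0.0148
grip_force: 79.2
```

Request:
apply_moves(moves="0 0 0.12 0 0 0 1;0 0 0.12 0 0 0 1;0 0 0.12 0 0 0 1;0 0 0.12 0 0 0 1;0 0 0.12 0 0 0 1;0 0 0.12 0 0 0 1;0 0 0.12 0 0 0 1;0 0 0.12 0 0 0 1")

```text
t: 5.63
tool_pos: [0.4757, -0.1913, 0.113]
tcp_rot: [3.136, -0.006, -2.566]
force: [-12.5, 9.7, 15.8]
finger_gap: 0.0151
grip_force: 80.2
```

Request:
apply_moves(moves="0 0 0.1 0 0 0 1;0 0 0 0 0 0 1;0 0 0 0 0 0 1;0 0 0 0 0 0 1;0 0 0 0 0 0 1;0 0 0 0 0 0 1;0 0 0 0 0 0 1;0 0 0 0 0 0 1")

```text
t: 6.3
tool_pos: [0.4756, -0.191, 0.113]
tcp_rot: [3.136, -0.007, -2.663]
force: [-11.3, 10.0, 15.7]
finger_gap: 0.0148
grip_force: 80.0
```

```bash
python3 go.py .479 -.190 .112 -.78
python3 - <<'E'
from rig import get_image
import cv2,numpy as np
a=get_image("top")["color"][185:225,300:460,::-1]
b=get_image("scene")["color"][130:210,300:460,::-1]
w=get_image("wrist")["color"][:,:,::-1]
f=lambda i:cv2.resize(i,None,fx=5,fy=5,interpolation=cv2.INTER_CUBIC)
cv2.imwrite("pics/c2.png",np.vstack([f(a),f(b)])); cv2.imwrite("pics/w2.png",w)
E
```

```text
pos [ 0.4756 -0.191   0.113 ] rot [ 3.1357 -0.0066 -2.6625] t 6.3 F [-11.3  10.   15.7] gap 0.0148
shift cm [-0.35 -0.07  0.09] norm 0.37
wz -1.883
```

View pics/c2.png

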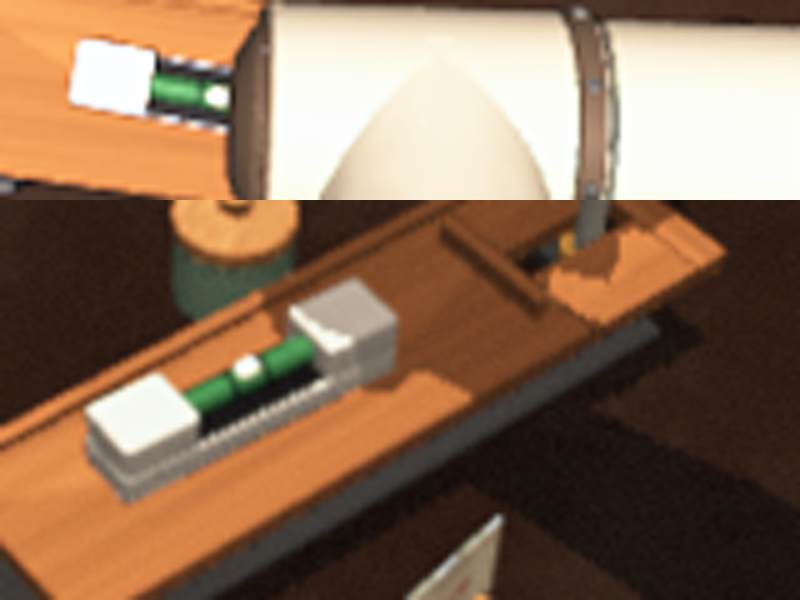

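Both views show the bubble near mid-vial: (248,367) in the scene crop and (216,95) in the top crop, about 2.5 mm towards +y. The unsunk target is about -0.015, so roughly 1 rad more is needed.

Request:
apply_moves(moves="0 0 0.12 0 0 0 1;0 0 0.12 0 0 0 1;0 0 0.12 0 0 0 1;0 0 0.12 0 0 0 1;0 0 0.12 0 0 0 1;0 0 0.12 0 0 0 1;0 0 0.12 0 0 0 1;0 0 0.12 0 0 0 1")

```text
t: 7.12
tool_pos: [0.4755, -0.1883, 0.113]
tcp_rot: [3.141, -0.01, 2.657]
force: [-11.8, 25.1, 20.2]
finger_gap: 0.0151
grip_force: 80.8
```

Request:
apply_moves(moves="0 0 0 0 0 0 1;0 0 0 0 0 0 1;0 0 0 0 0 0 -1;0 0 0 0 0 0 -1;0 0 0 0 0 0 -1;0 0 0 0 0 0 -1;0 0 0 0 0 0 -1;0 0 0 0 0 0 -1")

```text
t: 7.78
tool_pos: [0.4798, -0.1925, 0.112]
tcp_rot: [-3.141, -0.001, 2.662]
force: [-0.2, -0.0, -0.2]
finger_gap: 0.0847
grip_force: 0.0
```

Request:
apply_moves(moves="0 0 0 0 0 -2 -1;0 0 0 0 0 -3 -1;0 0 0 0 0 -3 -1;0 0 0 0 0 -2 -1;0 0 0 0 0 0 1;0 0 0 0 0 0 1;0 0 0 0 0 0 1;0 0 0 0 0 0 1")

```text
t: 8.45
tool_pos: [0.4791, -0.1921, 0.2109]
tcp_rot: [-3.141, -0.003, 2.662]
force: [0.7, -0.1, -0.4]
finger_gap: 0.0388
grip_force: 0.0
```

Run:
```python
from h import *
from rig import readout,get_image
from go import go
p=np.load("p.npy")
s=readout.sense();print(s["joints"].round(2))
c,sn=np.cos(p[2]),np.sin(p[2]);M=lambda q:[p[0]+c*q[0]-sn*q[1],p[1]+sn*q[0]+c*q[1]]
q=M([.004,.185]);print("target behind level",q)
go([q[0],q[1],.21],p[2]-np.pi)
go([q[0],q[1],.21],p[2]-np.pi/2)
for i,n in enumerate(("top","scene","wrist")):
    cv2.imwrite(f"pics/{n}3.png",get_image(n)["color"][:,:,::-1])
```

```text
[-0.07  0.22 -0.29 -0.   -1.07 -1.98]
target behind level [np.float64(0.5371644374324452), np.float64(0.1593384543918917)]
pos [ 0.4791 -0.1921  0.2109] rot [-3.1407e+00 -2.9000e-03  2.6620e+00] t 8.45 F [ 0.7 -0.1 -0.4] gap 0.0388
shift cm [11.06 33.85  0.09] norm 35.62
wz -0.324
pos [ 0.4791 -0.1921  0.2109] rot [-3.1407e+00 -2.9000e-03  2.6620e+00] t 8.45 F [ 0.7 -0.1 -0.4] gap 0.0388
shift cm [11.06 33.85  0.09] norm 35.62
wz -1.894
```

Request:
apply_moves(moves="0 0 -0.12 0 0 0 1;0 0 -0.12 0 0 0 1;0 0 -0.12 0 0 0 1;0 0 -0.12 0 0 0 1;0 0 -0.12 0 0 0 1;0 0 -0.12 0 0 0 1;0 0 -0.12 0 0 0 1;0 0 -0.12 0 0 0 1")

```text
t: 9.27
tool_pos: [0.4797, -0.1921, 0.2117]
tcp_rot: [3.141, -0.001, -2.655]
force: [0.1, -0.3, -0.8]
finger_gap: -0.0002
grip_force: 0.0
```

Request:
apply_moves(moves="0 0 -0.12 0 0 0 1;0 0 -0.12 0 0 0 1;0 0 -0.12 0 0 0 1;0 0 -0.12 0 0 0 1;0 0 -0.12 0 0 0 1;0 0 -0.12 0 0 0 1;0 0 -0.12 0 0 0 1;0 0 -0.04 0 0 0 1")

```text
t: 9.93
tool_pos: [0.4798, -0.1921, 0.2116]
tcp_rot: [3.14, -0.0, -1.776]
force: [-0.7, 0.4, 0.0]
finger_gap: 0.0003
grip_force: 0.0
```

Run:
```python
from h import *
from rig import readout,get_image
from go import go
p=np.load("p.npy");c,sn=np.cos(p[2]),np.sin(p[2]);M=lambda q:[p[0]+c*q[0]-sn*q[1],p[1]+sn*q[0]+c*q[1]]
go(M([.003,.16])+[.21],p[2]-np.pi/2)
go(M([.003,.16])+[.082])
```

```text
pos [ 0.4798 -0.1921  0.2116] rot [ 3.1403e+00 -1.0000e-04 -1.7761e+00] t 9.9333 F [-0.7  0.4  0. ] gap 0.0003
shift cm [-33.07   1.52   0.16] norm 33.11
wz -0.049
pos [ 0.4798 -0.1921  0.2116] rot [ 3.1403e+00 -1.0000e-04 -1.7761e+00] t 9.9333 F [-0.7  0.4  0. ] gap 0.0003
shift cm [-33.07   1.5   12.96] norm 35.55
```

Request:
apply_moves(moves="0 0 0 -4.1 0 0 1;0 0 0 -4.1 0 0 1;0 0 0 -4.1 0 0 1;0 0 0 -4.1 0 0 1;0 0 0 -4.1 0 0 1;0 0 0 -4.1 0 0 1;0 0 0 -4.1 0 0 1;0 0 0 -4.1 0 0 1")

```text
t: 10.6
tool_pos: [0.5482, 0.1307, 0.2118]
tcp_rot: [3.141, -0.001, -1.78]
force: [0.3, -1.0, 0.7]
finger_gap: -0.0002
grip_force: 0.0
```

Request:
apply_moves(moves="0 0 0 0 0 0 1;0 0 0 0 0 0 1;0 0 0 0 0 0 1")

```text
t: 10.85
tool_pos: [0.5479, 0.1287, 0.2115]
tcp_rot: [3.14, -0.001, -1.78]
force: [-0.3, 0.0, 0.1]
finger_gap: -0.0002
grip_force: 0.0
```

Run:
```python
from h import *
from rig import readout,get_image
from go import go
p=np.load("p.npy");c,sn=np.cos(p[2]),np.sin(p[2]);M=lambda q:[p[0]+c*q[0]-sn*q[1],p[1]+sn*q[0]+c*q[1]]
go(M([.003,.16])+[.082],p[2]-np.pi/2)
s=readout.sense();w=get_image("wrist");print(proj(w,[M([0,-.1])+[.07],M([0.003,.126])+[.106],M([0,0.05])+[.1]],s))
cv2.imwrite("pics/w4.png",w["color"][:,:,::-1])
```

```text
pos [0.5479 0.1287 0.2115] rot [ 3.1401e+00 -1.2000e-03 -1.7801e+00] t 10.85 F [-0.3  0.   0.1] gap -0.0002
shift cm [-0.29  1.63 12.95] norm 13.06
wz -0.053
[[ 327.27303282 -175.80750143]
 [ 337.57821452  158.79312687]
 [ 337.46864957   56.0222744 ]]
```

View pics/w4.png

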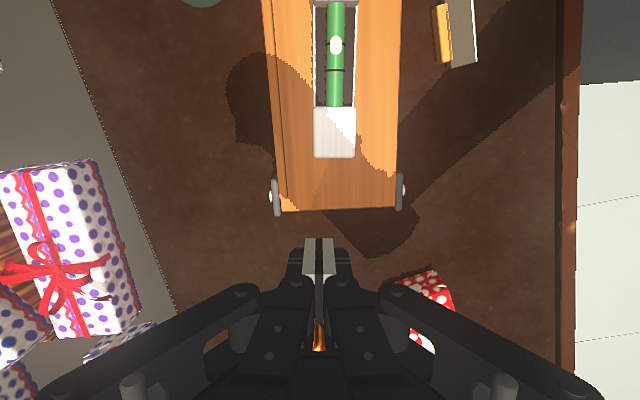

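The level's near end is at (335,157), as predicted (337,159). The bubble is at (336,45), and the fingers are correctly placed behind the level.

Request:
apply_moves(moves="0 0 -0.053 0 0 0 1;0 0 0 -0.2 1.6 1 1;0 0 0 0 0 2.5 1;0 0 0 0 0 2.5 1;0 0 0 0 0 2.5 1;0 0 0 0 0 2.5 1;0 0 0 0 0 1.8 1;0 0 0 0 0 0 1")

```text
t: 11.57
tool_pos: [0.53, 0.1303, 0.0806]
tcp_rot: [3.134, -0.005, -1.731]
force: [-0.7, -0.0, 0.5]
finger_gap: -0.0003
grip_force: 0.0
```

Request:
apply_moves(moves="0 0 0 1 0 0 1;0 0 0 1 0 0 1;0 0 0 0.8 0 0 1;0 0 0 0.8 0 0 1;0 0 0 0.8 0 0 1;0 0 0 0.8 0 0 1;0 0 0 0.8 0 0 1;0 0 0 0.8 0 0 1")

```text
t: 12.23
tool_pos: [0.523, 0.0658, 0.0853]
tcp_rot: [-3.139, 0.001, -1.727]
force: [0.9, 3.9, 3.8]
finger_gap: -0.0
grip_force: 2.1
```

```bash
cat > st.py <<'E'
from h import *
from rig import readout
from go import go
p=np.load("p.npy");c,sn=np.cos(p[2]),np.sin(p[2]);M=lambda q:[p[0]+c*q[0]-sn*q[1],p[1]+sn*q[0]+c*q[1]]
if __name__=="__main__":
    go(M([.003,.061])+[.082],p[2]-np.pi/2)
E
python3 st.py
```

```text
pos [0.523  0.0658 0.0853] rot [-3.1392e+00  1.5000e-03 -1.7273e+00] t 12.2333 F [0.9 3.9 3.8] gap -0.0
shift cm [2.94 0.15 0.32] norm 2.97
wz -0.001
```

Request:
apply_moves(moves="0 0 0 0.6 0 0 1;0 0 0 0.6 0 0 1;0 0 0 0.5 0 0 1;0 0 0 0.4 0 0 1;0 0 0 0.3 0 0 1;0 0 0 0.2 0 0 1;0 0 0 0 0 0 1;0 0 0 0 0 0 1")

```text
t: 12.9
tool_pos: [0.5177, 0.04, 0.084]
tcp_rot: [3.141, -0.001, -1.728]
force: [-0.2, 2.6, 1.2]
finger_gap: 0.0001
grip_force: 1.2
```

Request:
apply_moves(moves="0 0 0 0.2 0 0 1;0 0 0 0.2 0 0 1;0 0 0 0 0 0 1;0 0 0 0 0 0 1")

```text
t: 13.23
tool_pos: [0.5187, 0.0388, 0.0842]
tcp_rot: [-3.139, 0.004, -1.728]
force: [0.8, 13.0, 0.6]
finger_gap: -0.0003
grip_force: 6.0
```

```bash
python3 st.py
```

```text
pos [0.5187 0.0388 0.0842] rot [-3.1389  0.0041 -1.7277] t 13.2333 F [ 0.8 13.   0.6] gap -0.0003
shift cm [0.21 0.15 0.22] norm 0.34
wz -0.001
```

Request:
apply_moves(moves="0 0 0 -1 0 0 1;0 0 0 0 0 -2.5 1;0 0 0 0 0 -2.5 1;0 0 0 0 0 -1 1;0 0 0 2 0 0 1;0 0 0 2.2 0.1 0 1;0 0 0 0 0 0 1;0 0 0 0 0 0 1")

```text
t: 13.9
tool_pos: [0.5102, 0.0037, 0.1434]
tcp_rot: [3.139, -0.001, -1.73]
force: [-0.8, 0.2, 0.2]
finger_gap: -0.0001
grip_force: 0.0
```

Run:
```python
from st import *
from rig import get_image
go(M([.003,.03])+[.106],p[2]-np.pi/2)
s=readout.sense();w=get_image("wrist")
print(proj(w,[M([0.002,y])+[z] for y,z in((-.1,.106),(.05,.106),(-.025,.1),(-.034,.1),(-.016,.1))],s))
cv2.imwrite("pics/w5.png",w["color"][:,:,::-1])
```

```text
pos [0.5102 0.0037 0.1434] rot [ 3.1388e+00 -1.5000e-03 -1.7298e+00] t 13.9 F [-0.8  0.2  0.2] gap -0.0001
shift cm [-0.3  -0.16  3.74] norm 3.76
wz -0.003
[[317.67118467  -8.68023979]
 [318.65670187 261.07881907]
 [318.21026671 141.62286787]
 [318.15295863 125.97604987]
 [318.26595103 156.82866604]]
```

View pics/w5.png

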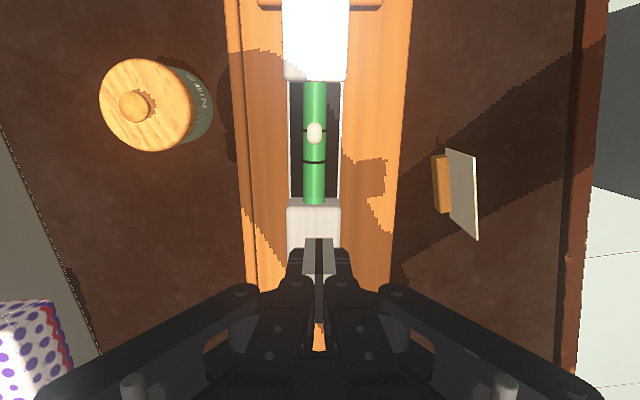

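The lines are at v≈130 and 161 and the bubble is at v≈132, so it sits about -0.026 rad (unsunk). The level meets the stop at the top of the image. A trial press will show the sunk value.

Request:
apply_moves(moves="0 0 0 -0.2 -0.3 1.5 1;0 0 0 0 0 1 1;0 0 0 0 0 0.6 1;0 0 0 0 0 0.3 1;0 0 0 0 0 0.1 1;0 0 0 0 0 0.1 1;0 0 0 0 0 0 1;0 0 0 0 0 0 1")

```text
t: 14.62
tool_pos: [0.5143, 0.0062, 0.1088]
tcp_rot: [3.141, -0.0, -1.728]
force: [-2.8, -1.4, 5.6]
finger_gap: -0.0003
grip_force: 2.3
```

Request:
apply_moves(moves="0 0 0 0 0 0.1 1;0 0 0 0 0 0.1 1;0 0 0 0 0 0 1;0 0 0 0 0 0 1")

```text
t: 14.95
tool_pos: [0.5144, 0.0057, 0.1075]
tcp_rot: [3.141, -0.001, -1.727]
force: [-4.9, -2.5, 8.6]
finger_gap: -0.0001
grip_force: 4.4
```

Request:
apply_moves(moves="0 0 0 0 0 0.1 1;0 0 0 0 0 0.1 1;0 0 0 0 0 0 1;0 0 0 0 0 0 1;0 0 0 0 0 0 1;0 0 0 0 0 0 1;0 0 0 0 0 0 1;0 0 0 0 0 0 1")

```text
t: 15.62
tool_pos: [0.5149, 0.0056, 0.1071]
tcp_rot: [-3.14, -0.001, -1.727]
force: [-6.6, -3.1, 16.3]
finger_gap: 0.0003
grip_force: 8.5
```

Run:
```python
from st import *
from rig import get_image
go(M([.003,.03])+[.106],p[2]-np.pi/2)
a=cv2.imread("pics/w5.png")[60:220,260:370];w=get_image("wrist")["color"][:,:,::-1];cv2.imwrite("pics/w6f.png",w)
b=w[60:220,260:370]
cv2.imwrite("pics/w6.png",cv2.resize(np.hstack([a,b]),None,fx=3.6,fy=3.6,interpolation=cv2.INTER_CUBIC))
```

```text
pos [0.5149 0.0056 0.1071] rot [-3.1404e+00 -1.4000e-03 -1.7266e+00] t 15.6167 F [-6.6 -3.1 16.3] gap 0.0003
shift cm [-0.03  0.29  0.11] norm 0.31
wz 0.0
```

View pics/w6.png

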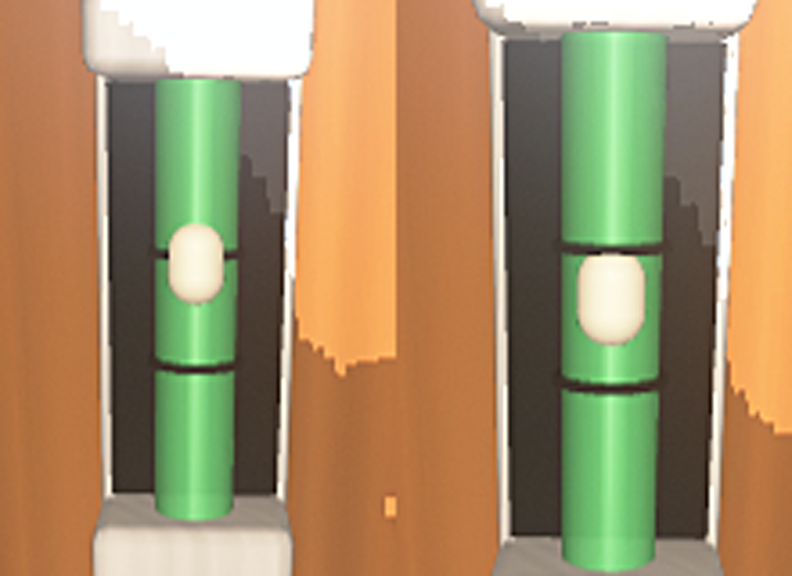

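Left is unsunk, right is pressed: the lines are at v=247 and 385 and the bubble centre is at 299. That is 2.2 mm off, about -0.0074 rad, which is too marginal. I'll turn the handle back about 0.33 rad counter-clockwise.

Request:
apply_moves(moves="0 0 0 0 0 -2 1;0 0 0 0 0 -4 1;0 0 0 0 0 -4 1;0 0 -0.12 0 0 0 1;0 0 -0.12 0 0 0 1;0 0 -0.12 0 0 0 1;0 0 -0.12 0 0 0 1;0 0 -0.12 0 0 0 1")

```text
t: 16.33
tool_pos: [0.5155, 0.0069, 0.2045]
tcp_rot: [-3.139, 0.0, -1.122]
force: [-0.2, 0.3, -0.5]
finger_gap: -0.0002
grip_force: 0.0
```

Request:
apply_moves(moves="0 0 -0.12 0 0 0 1;0 0 -0.12 0 0 0 1;0 0 -0.12 0 0 0 1;0 0 -0.12 0 0 0 1;0 0 -0.12 0 0 0 -1;0 0 -0.047 0 0 0 -1;0 0 0 0 0 0 -1;0 0 0 0 0 0 -1")

```text
t: 17.0
tool_pos: [0.5152, 0.0068, 0.2043]
tcp_rot: [-3.14, -0.001, -0.482]
force: [0.9, 0.4, -0.5]
finger_gap: 0.0483
grip_force: 0.0
```

```bash
python3 go.py .4797 -.1923 .2 -.48
```

```text
pos [0.5152 0.0068 0.2043] rot [-3.1404e+00 -8.0000e-04 -4.8230e-01] t 17.0 F [ 0.9  0.4 -0.5] gap 0.0483
shift cm [ 6.08 19.28  0.41] norm 20.22
wz -0.002
```

Request:
apply_moves(moves="0 0 0 1 3.2 0 -1;0 0 0 1 3.2 0 -1;0 0 0 1 3.2 0 -1;0 0 0 1 3.2 0 -1;0 0 0 1 3.2 0 -1;0 0 0 1.1 3.3 0 -1;0 0 0 0 0 0 -1;0 0 0 0 0 0 -1")

```text
t: 17.67
tool_pos: [0.4794, -0.1944, 0.2042]
tcp_rot: [-3.141, -0.0, -0.485]
force: [-0.1, 0.0, -0.4]
finger_gap: 0.0855
grip_force: 0.0
```

```bash
python3 go.py .4797 -.1923 .112 -.48
```

```text
pos [ 0.4794 -0.1944  0.2042] rot [-3.1412e+00 -5.0000e-04 -4.8540e-01] t 17.6667 F [-0.1  0.  -0.4] gap 0.0855
shift cm [-0.07 -0.2   9.22] norm 9.22
wz -0.005
```

Request:
apply_moves(moves="0 0 0 0 -0.2 2 -1;0 0 0 0 0 2 -1;0 0 0 0 0 2 -1;0 0 0 0 0 2 -1;0 0 0 0 0 1.2 -1;0 0 0 0 0 0 1;0 0 0 0 0 0 1;0 0 0 0 0 0 1")

```text
t: 18.33
tool_pos: [0.4816, -0.1907, 0.1133]
tcp_rot: [-3.141, -0.002, -0.48]
force: [-0.1, -0.4, 0.2]
finger_gap: 0.0518
grip_force: 0.0
```

Request:
apply_moves(moves="0 0 0 0 0 0 1;0 0 0 0 0 0 1;0 0 0 0 0 0 1;0 0 0 0 0 0 1;0 0 0 0 0 0 1;0 0 0 0 0 0 1;0 0 -0.11 0 0 0 1;0 0 -0.11 0 0 0 1", force=80)

```text
t: 19.0
tool_pos: [0.4815, -0.1903, 0.1134]
tcp_rot: [-3.14, -0.002, -0.257]
force: [-0.9, 8.3, 6.4]
finger_gap: 0.0147
grip_force: 78.6
```

Request:
apply_moves(moves="0 0 -0.11 0 0 0 1;0 0 -0.02 0 0 0 1;0 0 0 0 0 0 1;0 0 0 0 0 0 1;0 0 0 0 0 0 -1;0 0 0 0 0 0 -1;0 0 0 0 0 0 -1;0 0 0 0 0 0 -1")

```text
t: 19.67
tool_pos: [0.4803, -0.1914, 0.1121]
tcp_rot: [3.141, 0.001, -0.131]
force: [-0.4, -1.0, 0.1]
finger_gap: 0.0629
grip_force: 0.0
```

Request:
apply_moves(moves="0 0 0 0 0 0 -1;0 0 0 0 0 0 -1;0 0 0 0 0 -2 -1;0 0 0 0 0 -4 -1;0 0 0 0 0 -4 -1;0 0 0.12 0 0 0 1;0 0 0.12 0 0 0 1;0 0 0.12 0 0 0 1")

```text
t: 20.33
tool_pos: [0.4807, -0.1912, 0.2132]
tcp_rot: [-3.141, -0.002, -0.497]
force: [-0.1, 0.5, -0.8]
finger_gap: 0.0518
grip_force: 0.0
```

Request:
apply_moves(moves="0 0 0.12 0 0 0 1;0 0 0.12 0 0 0 1;0 0 0.12 0 0 0 1;0 0 0.12 0 0 0 1;0 0 0.12 0 0 0 1;0 0 0.12 0 0 0 1;0 0 0.12 0 0 0 1;0 0 0.12 0 0 0 1")

```text
t: 21.0
tool_pos: [0.4804, -0.1912, 0.2122]
tcp_rot: [3.141, 0.0, -1.457]
force: [0.3, -0.1, 0.4]
finger_gap: 0.0003
grip_force: 0.0
```

Request:
apply_moves(moves="0 0 0.12 0 0 0 1;0 0 0.12 0 0 0 1;0 0 0 0 0 0 1;0 0 0 0 0 0 1")

```text
t: 21.33
tool_pos: [0.4804, -0.1912, 0.2122]
tcp_rot: [3.141, -0.0, -1.688]
force: [0.7, -0.4, -0.1]
finger_gap: -0.0003
grip_force: 0.0
```

```bash
python3 -c "
from st import *
go(M([.002,.03])+[.145],p[2]-np.pi/2)"
```

```text
pos [ 0.4804 -0.1912  0.2122] rot [ 3.1414 -0.     -1.6879] t 21.3333 F [ 0.7 -0.4 -0.1] gap -0.0003
shift cm [-20.    -0.74   6.72] norm 21.11
wz 0.039
```

Request:
apply_moves(moves="0 0 0.039 0 0 0 1;0 0 0 -4 0 0 1;0 0 0 -4 0 0 1;0 0 0 -4 0 0 1;0 0 0 -4 0 0 1;0 0 0 -4 0 0 1;0 0 0 0 0 3 1;0 0 0 0 0 3 1")

```text
t: 22.0
tool_pos: [0.5141, 0.0092, 0.1534]
tcp_rot: [-3.136, 0.003, -1.722]
force: [0.6, 0.3, -0.7]
finger_gap: 0.0004
grip_force: 0.0
```

Request:
apply_moves(moves="0 0 0 0 0 0 1;0 0 0 0 0 0 1;0 0 0 0 0 0 1")

```text
t: 22.25
tool_pos: [0.5133, 0.0061, 0.1537]
tcp_rot: [-3.139, 0.0, -1.729]
force: [-0.0, -0.8, 1.1]
finger_gap: -0.0003
grip_force: 0.0
```

```bash
python3 -c "
from st import *
go(M([.002,.03])+[.11],p[2]-np.pi/2)"
```

```text
pos [0.5133 0.0061 0.1537] rot [-3.1395  0.     -1.7285] t 22.25 F [-0.  -0.8  1.1] gap -0.0003
shift cm [-0.01  0.23  4.37] norm 4.37
wz -0.002
```

Request:
apply_moves(moves="0 0 0 0 0.2 2 1;0 0 0 0 0 1.5 1;0 0 0 0 0 0.6 1;0 0 0 0 0 0.2 1;0 0 0 0 0 0.1 1;0 0 0 0 0 0.1 1;0 0 0 0 0 0 1;0 0 0 0 0 0 1")

```text
t: 22.92
tool_pos: [0.5112, 0.0067, 0.1085]
tcp_rot: [-3.139, 0.001, -1.729]
force: [-0.6, -1.0, 1.8]
finger_gap: 0.0002
grip_force: 1.1
```

Request:
apply_moves(moves="0 0 0 0 0 0.1 1;0 0 0 0 0 0.1 1;0 0 0 0 0 0 1;0 0 0 0 0 0 1")

```text
t: 23.25
tool_pos: [0.5112, 0.0061, 0.1068]
tcp_rot: [-3.139, -0.001, -1.729]
force: [0.2, -3.7, 7.8]
finger_gap: -0.0
grip_force: 3.7
```

Request:
apply_moves(moves="0 0 0 0 0 0.1 1;0 0 0 0 0 0.1 1;0 0 0 0 0 0 1;0 0 0 0 0 0 1;0 0 0 0 0 0 1;0 0 0 0 0 0 1;0 0 0 0 0 0 1;0 0 0 0 0 0 1")

```text
t: 23.92
tool_pos: [0.5115, 0.0058, 0.1061]
tcp_rot: [-3.138, -0.001, -1.728]
force: [-2.0, -4.4, 13.9]
finger_gap: 0.0001
grip_force: 6.9
```

Run:
```python
from st import *
from rig import get_image
go(M([.003,.03])+[.106],p[2]-np.pi/2)
w=get_image("wrist")["color"][:,:,::-1];cv2.imwrite("pics/w7f.png",w)
b=w[0:280,220:420]
cv2.imwrite("pics/w7.png",cv2.resize(b,None,fx=2.1,fy=2.1,interpolation=cv2.INTER_CUBIC))
```

```text
pos [0.5115 0.0058 0.1061] rot [-3.1382e+00 -1.0000e-03 -1.7283e+00] t 23.9167 F [-2.  -4.4 13.9] gap 0.0001
shift cm [-0.06 -0.05  0.01] norm 0.08
wz -0.002
```

View pics/w7.png

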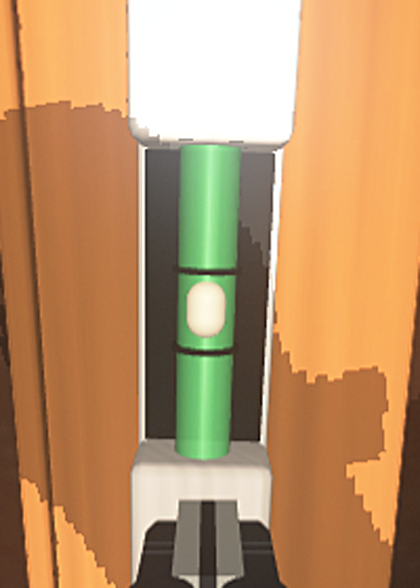

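The bubble centre is at v≈309 between the lines at 271 and 351 (middle 311), so it is centred. One check of the level's position along the shelf, then hand in.

Run:
```python
from st import *
from rig import get_image
s=readout.sense();w=get_image("wrist");t=get_image("top")
for px,z in(((220+206/2.1,148),.098),((220+206/2.1,219),.104),((220+206/2.1,65),.104)):
    P=atz(w,px,z,s);d=P[:2]-p[:2];print("stand xy",c*d[0]+sn*d[1],-sn*d[0]+c*d[1])
f=cv2.imread("pics/w6f.png");print(s["force"],s["t"])
```

```text
stand xy 0.0032181131472828065 -0.023724906385221872
stand xy 0.0032634243029249703 0.010346119113440258
stand xy 0.003106568229071254 -0.05989366346559736
[-2.92797821 -4.16157313 13.9450566 ] 23.9667
```

```bash
python3 -c "
from rig import ticket
print(ticket.close_job())"
```

```text
the job is handed in; nothing more can be done
None
```

I handed the job in at about 24 s, with no verdict returned. The level measured within about 1 mm of its place at the stop and 3 mm off centre across the shelf, the bubble was centred, and the closed fingers were still pressing the far end block with about 14 N.

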